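# Stir the cleaning beads in the parts pan

### The arm

A 6-joint arm with a two-finger parallel gripper is mounted at the origin on the work surface. World frame = base frame: x ahead of the robot, y to its left, z up, the work surface at z = 0. Lengths are in mm, angles in rad, forces in N, time in s.
With the tool pointing down it reaches from about 400 to 925 mm from the base axis. Payload 12.5 kg.
Tool frame: the origin (TCP) lies midway between the tips of the shut fingers; the grasp point (between the pads) lies 19 mm behind it; z points along the fingers, y is the line along which they close (so a half turn about z gives the same grasp; the last joint's range is limited). The gripper opens to 95 mm and grips with 3 to 60 N. Pads are 20 mm wide; open, the fingers measure 119 mm over their backs; the gripper's body (75 mm by 180 mm) begins 59 mm behind the grasp point.
Start: joints at [-1.421, 0.491, 1.559, -0, 1.092, -0.106], TCP at [158.16, -604.678, 189.161] pointing down, gripper open.
Joint ranges: [-3.1, 3.1], [-0.84, 2.19], [0.05, 2.79], [-1.13, 4.28], [0.06, 2.93], [-2.69, 2.69]. Speed limits (rad/s): [2.22, 2.22, 2.79, 3.14, 3.14, 3.14].

### API

Orientations are given as [roll, pitch, yaw] about the fixed x, y, z axes, in that order (R = Rz(yaw) Ry(pitch) Rx(roll)).
In Python, from cell import env gives the robot as it stands.
- The arm moves only by the shell command python3 -m inch 'ROWS'. ROWS is JSON, a list of rows, each a list of 7 numbers: the turn, a rotation vector about the tool's x, y, z in rad, then the shift along the tool's x, y, z in cm, then the closure, from -1 (fully open) to 1 (shut). A call has 1 to 20 rows; each row shifts and turns the commanded pose from where the row before left it, along the tool's axes as they then stand; what a row does not reach is not made up. A row lasts 1/8 s, in which the tool goes at most 62.5 mm and 10.7 degrees, less where a joint would pass 70% of its speed; a pose out of reach is approached as far as the arm can. A call with a gripper value outside its range is refused whole. The fingers move at their own pace and stop on an object; the grip force is fixed at half the most. Time passes only in rows, so rows that do not move let the fingers close. It gives the time, the measured TCP pose, the force, the opening and the grip force at its end, in the units of the state.
- env.state(): the state, without advancing time (a new reading comes with each control period).
- env.read_camera(name): name is "side" or "top"; returns a dict with "img" (480x640x3 uint8, red, green, blue), "depth" (480x640 float32, mm along the optical axis (not along the pixel's ray), 0 where there is no reading), "fx", "fy", "cx", "cy" (pixels), "D" ([k1, k2, p1, p2, k3] as OpenCV has them; the pictures are not rectified), "position" and "orientation" of the camera in the world. Camera axes: x right, y down, z forward; pixel columns grow to the right and rows downward; lengths in mm; the calibration is good to about 2 mm. A picture is of the moment at which its call begins.
- env.job_done(): hands the job in; it is judged then, once.
Trained networks look in a picture, given as the dict that the camera call returned (one of the last four; its "shot" number tells which), for a name from the list of things; names that differ only in an ending like _2 or _b are one class to them, and where a whole thing is asked for, a point or a joint stands for the part that bears it (a point fixed in the world has none). Each returns a list of dicts, best first, with "score" (0 to 1); they miss things now and then, are a little off and sometimes report something else, mostly with a low value. They report only what shows in the picture. A call takes as long as a camera call. They do not tell look-alikes from the thing itself.
- env.find_in(picture, target): "centre" ([x, y, z] in mm, in the coordinates of the camera as it stood for that picture, good to about 4 mm: the middle of the surface that is visible of it).
- env.trace(picture, target): "mask" (480x640 bool, what is visible of it).
The state is a dict: "t": time; "joints": joint angles; "qvel": joint speeds; "tau": joint torques, N m; "eef_pos": TCP position; "tcp_rot": TCP orientation; "ft_force": force on the tool from outside, world axes, zero at the start; "moment": the same for the moment, N m; "opening": opening from 0.0 (shut) to 1.0 (fully open); "grip_force": force on a finger pad.
Only numpy, scipy, OpenCV 4.12 (cv2) and the standard library are available. Lean on these libraries where they do the work, as an engineer would, in place of code of your own. Each camera call takes 0.05 s, during which the arm holds its last target. There are 200 camera calls.

### The job

Take the wooden ball-ended stirrer from its stand and stir the ceramic beads in the steel pan with it: dip the ball down among the beads almost to the pan's floor at the side nearest the robot, then go round the pan's middle, about half-way out to the wall, two full turns anticlockwise seen from above, with the ball kept low, until it is back at the near side. Throw no bead out of the pan and do not disturb the jar, oil bottle or hammer. Then lay the stirrer back level in both forks of its stand, centred as it was.

Things in the scene. Friction and masses are not known exactly. Their poses are not given: they have to be found in the camera images.
- pan: round bright steel parts pan fixed to the bench: outer diameter 176 mm at the foot, 188 mm at the rim, 48 mm high, walls 4 mm, inner floor 5 mm above the bench and 168 mm across; small loop handles left and right reach 116 mm from the axis. Origin on its axis at bench level; x away from the robot, y to the robot's left, z up
- stirrer: straight pale-wood stirrer, 200 mm long, 100 g: shaft 16 mm wide, 20 mm deep, 145 mm long, then a 12 mm round neck and a ball 28 mm in diameter. Origin on the shaft's centre line, 106 mm from the ball's centre, 80 mm from the handle's end; x from ball to handle, y across the shaft's 16 mm, z up. Starts lying level on the stand, ball towards the robot
- stirrer_ball (a point): centre of the stirrer's ball (radius 14 mm), 106 mm from the stirrer's origin along its -x
- stand: grey metal stirrer stand fixed to the bench: base plate 130 x 70 x 6 mm, two forks at x = -45 and +45 mm, each 12 mm thick, 48 mm wide. Slots 28 mm wide, slot floor 43 mm and lips 60 mm above the bench; a shaft lying in it has its centre line 53 mm up, with 78 mm of free shaft between the forks. Origin at bench level under the middle; x along the shaft, z up
- pan_near (a point): point inside the pan 40 mm from its axis on the side nearest the robot, 16 mm above the bench
- pan_right (a point): point inside the pan 40 mm from its axis on the right-hand side (seen from the robot), 16 mm above the bench
- pan_far (a point): point inside the pan 40 mm from its axis on the far side, 16 mm above the bench
- pan_left (a point): point inside the pan 40 mm from its axis on the left-hand side (seen from the robot), 16 mm above the bench
- bead0: terracotta-brown ceramic tumbling bead, a stubby barrel 24 mm in diameter and 18 mm high, 20 g; loose; nine alike start standing on the pan's inner floor; origin at the centre of its underside as built
- bead1: terracotta-brown ceramic tumbling bead, a stubby barrel 24 mm in diameter and 18 mm high, 20 g; loose; nine alike start standing on the pan's inner floor; origin at the centre of its underside as built
- bead2: terracotta-brown ceramic tumbling bead, a stubby barrel 24 mm in diameter and 18 mm high, 20 g; loose; nine alike start standing on the pan's inner floor; origin at the centre of its underside as built
- bead3: terracotta-brown ceramic tumbling bead, a stubby barrel 24 mm in diameter and 18 mm high, 20 g; loose; nine alike start standing on the pan's inner floor; origin at the centre of its underside as built
- bead4: terracotta-brown ceramic tumbling bead, a stubby barrel 24 mm in diameter and 18 mm high, 20 g; loose; nine alike start standing on the pan's inner floor; origin at the centre of its underside as built
- bead5: terracotta-brown ceramic tumbling bead, a stubby barrel 24 mm in diameter and 18 mm high, 20 g; loose; nine alike start standing on the pan's inner floor; origin at the centre of its underside as built
- bead6: terracotta-brown ceramic tumbling bead, a stubby barrel 24 mm in diameter and 18 mm high, 20 g; loose; nine alike start standing on the pan's inner floor; origin at the centre of its underside as built
- bead7: terracotta-brown ceramic tumbling bead, a stubby barrel 24 mm in diameter and 18 mm high, 20 g; loose; nine alike start standing on the pan's inner floor; origin at the centre of its underside as built
- bead8: terracotta-brown ceramic tumbling bead, a stubby barrel 24 mm in diameter and 18 mm high, 20 g; loose; nine alike start standing on the pan's inner floor; origin at the centre of its underside as built
- jar: bystander: closed glass jar with steel cap, 68 mm in diameter, 85 mm high; origin under its centre
- oil_bottle: bystander: grey plastic oil bottle, 72 mm in diameter, 130 mm high; origin under its centre
- hammer: bystander: hammer lying on the bench, well clear of the work; origin under its middle, x along the handle to the head
Things that resemble listed ones, but are neither listed nor needed, are in the scene too. Several things have the shape of the stirrer; the one meant has the colours described above.

How it is judged:
By the outcome, as a careful person would: the job done as asked, in the order asked, and still so for the second after the job is handed in, with the robot touching nothing.
It also fails if it takes over 72 s, if anything falls off the work surface, if the arm or the gripper's body presses on something with over 40 N, if the wrist force passes 120 N, or if a joint passes its speed limit or range.

## Working session

There is one attempt and no reset: what is moved stays moved. The work goes in short steps, Python scripts to look and compute and a shell command to move; the robot and the scene stay as the last step left them, time stands still between calls to the robot, and variables do not carry over. Pictures are saved under pics/ and viewed, at most 10 in all, crops included, and the job is handed in when it is done.

```bash
mkdir -p pics; ls
cat > h.py <<'E'
import numpy as np, cv2
from cell import env
from scipy.spatial.transform import Rotation as R
def K(c): return np.array([[c['fx'],0,c['cx']],[0,c['fy'],c['cy']],[0,0,1.]])
def T(c): return R.from_euler('xyz',c['orientation']).as_matrix(), np.array(c['position'])
def pts(c,mask):
    v,u=np.nonzero(mask&(c['depth']>0)); d=c['depth'][v,u]
    n=cv2.undistortPoints(np.stack([u,v],1).astype(np.float64)[:,None],K(c),np.array(c['D']))[:,0]
    r,p=T(c); return (np.c_[n*d[:,None],d])@r.T+p
def w(c,x): r,p=T(c); return r@np.array(x)+p
def save(c,n): cv2.imwrite('pics/'+n,c['img'][...,::-1])
E
python3 - <<'E'
from h import *
print(env.state())
for n in ('top','side'):
    c=env.read_camera(n); save(c,n+'1.png'); print(n,c['position'],c['orientation'],c['fx'])
    for t in ('pan','stirrer','stand','jar','oil_bottle','hammer','bead0'):
        for d in env.find_in(c,t): print(t,round(d['score'],2),w(c,d['centre']).round(0))
    for t in ('stirrer','stand','pan'):
        for d in env.trace(c,t):
            if d['score']<.3: continue
            m=d['mask'];P=pts(c,m); v,u=np.nonzero(m)
            print('T',t,round(d['score'],2),m.sum(),'px',u.mean().round(),v.mean().round(),'med',np.median(P,0).round(),'lo',np.percentile(P,2,0).round(),'hi',np.percentile(P,98,0).round(),c['img'][m].mean(0).round())
E
```

```text
pics
{'t': 0.0, 'joints': array([-1.42060444e+00,  4.91519356e-01,  1.55943766e+00, -1.16235772e-05,
        1.09169729e+00, -1.05597495e-01]), 'qvel': array([-0.00034863, -0.00129981, -0.00063784,  0.00095045,  0.00021577,
        0.0005055 ]), 'tau': array([-4.25364604e-03, -6.12650943e+01, -2.58184147e+01,  6.90574246e-02,
        4.82243439e-02, -9.74830346e-05]), 'eef_pos': array([ 158.11132278, -604.39568602,  188.59080151]), 'tcp_rot': array([-3.14053583e+00, -1.01647828e-04,  2.55794691e-01]), 'ft_force': array([ 1.08327437, -1.41064737,  0.25108867]), 'moment': array([-0.04691647, -0.00748856, -0.02384371]), 'grip_force': 0.0, 'opening': 0.9991063397664682}
top [ 342.94963174   96.75996546 1374.56609686] [-2.9816999  -0.00749312 -1.59714531] 540.3546388522627
pan 0.93 [ 503. -196.    1.]
pan 0.62 [488. 143.  63.]
stirrer 0.92 [412. 624.  22.]
stirrer 0.9 [352. 293.  14.]
stirrer 0.85 [648. 300.  25.]
stirrer 0.78 [489. 141.  66.]
stand 0.66 [504. 151.   3.]
jar 0.76 [756.  -2.  86.]
jar 0.68 [ 504. -191.    5.]
oil_bottle 0.88 [466. 427.  88.]
oil_bottle 0.36 [ 504. -195.   
[... 1524 characters left out ...]
29.] [242. 160. 190.]
T stirrer 0.83 550 px 400.0 336.0 med [347. 310.  22.] lo [313. 207.   3.] hi [384. 388.  30.] [245. 163. 194.]
T stirrer 0.58 560 px 277.0 332.0 med [646. 312.  22.] lo [612. 215.   0.] hi [686. 391.  31.] [140.  74. 169.]
T stirrer 0.55 700 px 341.0 276.0 med [495. 146.  61.] lo [396.  68.   2.] hi [588. 159.  71.] [217. 182. 133.]
T stand 0.88 1046 px 336.0 291.0 med [505. 158.  10.] lo [444. 113.   2.] hi [568. 185.  63.] [151. 152. 152.]
T stand 0.67 2346 px 340.0 207.0 med [ 502. -205.   21.] lo [ 418. -292.    3.] hi [586. -75.  53.] [193. 192. 189.]
T pan 0.76 2352 px 341.0 207.0 med [ 501. -206.   21.] lo [ 416. -293.    3.] hi [586. -75.  53.] [192. 192. 188.]
```

View pics/top1.png

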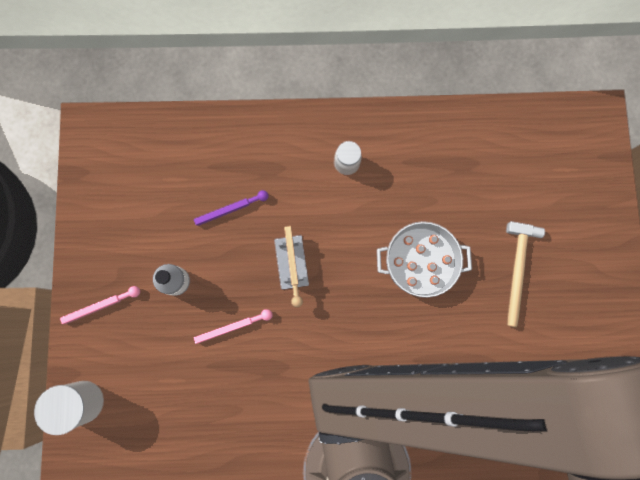

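```bash
cat > m.py <<'E'
from h import *
def near(L,xy): # detection mask points whose median is near xy
    return L
def big(n): 
    c=env.read_camera(n); return c,pts(c,np.ones((480,640),bool))
def fitpan(P):
    Q=P[(np.hypot(P[:,0]-503,P[:,1]+194)<110)&(P[:,2]>44)&(P[:,2]<54)]
    Q=Q[abs(np.hypot(Q[:,0]-503,Q[:,1]+194)-92)<9]
    A=np.c_[2*Q[:,:2],np.ones(len(Q))]; s=np.linalg.lstsq(A,(Q[:,:2]**2).sum(1),rcond=None)[0]
    return s[:2],np.sqrt(s[2]+s[:2]@s[:2]),len(Q)
E
python3 - <<'E'
from m import *
for n in ('top','side'):
    c,P=big(n); print(n,'pan',fitpan(P))
    for d in env.trace(c,'stirrer'):
        q=pts(c,d['mask']); md=np.median(q,0)
        if abs(md[0]-494)>20 or abs(md[1]-143)>20: continue
        q=q[(q[:,2]>50)&(q[:,2]<75)&(abs(q[:,1]-143)<25)]
        l=cv2.fitLine(q[:,:2].astype(np.float32),cv2.DIST_HUBER,0,.01,.01).ravel(); a=l[:2]*np.sign(l[0])
        s=(q[:,:2]-l[2:])@a; print('stir',len(q),'yaw',np.arctan2(a[1],a[0]),'ends',l[2:]+a*s.min(),l[2:]+a*s.max(),'z',np.percentile(q[:,2],[5,50,95]))
    Q=P[(abs(P[:,0]-504)<85)&(abs(P[:,1]-152)<60)&(P[:,2]>2.5)&(P[:,2]<11)]
    print('base rect',cv2.minAreaRect(Q[:,:2].astype(np.float32)),np.median(Q[:,2]))
    Q=P[(abs(P[:,0]-504)<85)&(abs(P[:,1]-150)<40)&(P[:,2]>54)&(P[:,2]<66)]
    print('z>54',Q.min(0),Q.max(0))
    B=P[(np.hypot(P[:,0]-503,P[:,1]+194)<85)]; print('bead top z',np.percentile(B[:,2],[2,50,90,95]))
    for d in env.find_in(c,'bead0'): print('bead',round(d['score'],2),w(c,d['centre']).round())
E
```

```text
top pan (array([ 501.10179156, -186.7344931 ]), np.float64(91.53675582092718), 299)
stir 539 yaw 0.10589175 ends [392.19095634 130.18525856] [589.02493679 151.10660912] z [55.52712548 62.02435374 67.41391099]
base rect ((503.7950744628906, 151.97103881835938), (168.89767456054688, 119.81903076171875), 0.12748833000659943) 5.294739150052692
z>54 [419.13204571 115.77479222  54.40729453] [588.53598479 175.44477236  65.98005862]
bead top z [-0.42467717  6.03408727 24.85952717 38.52097104]
bead 0.6 [ 531. -179.   20.]
bead 0.55 [ 486. -204.   19.]
bead 0.5 [ 550. -209.   19.]
bead 0.46 [ 493. -155.   23.]
side pan (array([ 501.789697  , -188.37161946]), np.float64(92.62321878949662), 212)
stir 532 yaw 0.10209046 ends [390.97027403 136.7460991 ] [585.13651635 156.63777347] z [52.56930235 63.02372478 69.25741264]
base rect ((504.029541015625, 152.5267333984375), (118.48207092285156, 169.73854064941406), 89.99118041992188) 6.363739277698869
z>54 [420.05262255 114.39181177  54.05212758] [588.28507051 176.93656516  65.96854711]
bead top z [ 3.03413759 13.49579966 39.87240495 45.70567469]
bead 0.27 [ 480. -416.   27.]
```

The top view shows the pale-wood stirrer on the grey stand at about (292,266), with its ball at (296,301). The pan is at (425,260) with nine beads, and the spot at its near side, (425,281), is free of beads. The jar (348,157), oil bottle (171,280) and hammer (520,275) are clear of the work. The pink and purple stirrers are look-alikes.

```bash
python3 -m inch '[[0,0,0.152,0,0,0,-1],[0,0,0,5,-3,0,-1],[0,0,0,5,-3,0,-1],[0,0,0,5,-3,0,-1],[0,0,0,5,-3,0,-1],[0,0,0,5,-3,0,-1],[0,0,0,1.6,-5.1,0,-1],[0,0,0,1.6,-5.1,0,-1],[0,0,0,1.6,-5.1,0,-1],[0,0,0,1.6,-5.1,0,-1],[0,0,0,1.6,-5.1,0,-1],[0,0,0,1.6,-5.1,0,-1],[0,0,0,1.6,-5.1,0,-1],[0,0,0,1.6,-5.1,0,-1],[0,0,0,1.6,-5.1,0,-1],[0,0,0,1.6,-5.1,0,-1],[0,0,0,1.6,-5.1,0,-1],[0,0,0,0,0,0,-1],[0,0,0,0,0,0,-1]]'; python3 -c "
from h import *
s=env.state();print(s['joints'].round(3),s['eef_pos'],s['tcp_rot'])"
```

```text
t: 3.78
eef_pos: [507.9, 146.4, 189.0]
tcp_rot: [3.141, 0.0, 0.104]
ft_force: [-0.3, 0.3, -0.5]
opening: 1.001
grip_force: 0.0
[ 0.156  0.355  1.794 -0.     0.993  1.622] [507.94280301 146.36345971 188.97059721] [3.14126859e+00 3.94090460e-04 1.04434023e-01]
```

```bash
python3 -m inch '[[0,0,0,0,0.15,5,-1],[0,0,0,0,0,5,-1],[0,0,0,0,0,3.5,-1],[0,0,0,0,0,2,-1],[0,0,0,0,0,0,-1],[0,0,0,0,0,0,0.3],[0,0,0,0,0,0,1],[0,0,0,0,0,0,1],[0,0,0,0,0,0,1],[0,0,0,0,0,0,1],[0,0,0,0,0,0,1]]'; python3 -c "
from h import *
s=env.state();print(s['joints'].round(3),s['eef_pos'],s['tcp_rot'])"
```

```text
t: 5.15
eef_pos: [508.4, 145.2, 34.1]
tcp_rot: [3.141, -0.0, 0.104]
ft_force: [0.1, -0.1, 0.5]
opening: 0.427
grip_force: 0.0
[ 0.153  0.573  1.941 -0.     0.627  1.62 ] [508.35920442 145.16761314  34.11526389] [ 3.14149482e+00 -2.52061633e-05  1.03906621e-01]
```

```bash
python3 -m inch '[[0,0,0,0,0,0,1],[0,0,0,0,0,0,1],[0,0,0,0,0,0,1],[0,0,0,0,0,0,1],[0,0,0,0,0,0,1]]'
python3 - <<'E'
from h import *
J=[[.491,1.559,1.092],[.355,1.794,.993],[.573,1.941,.627]]
s=env.state();print(s['joints'].round(3),s['eef_pos'],s['tcp_rot'])
# planar fit: r=l1 s2+l2 s23 + a ; z+L = h+l1 c2+l2 c23   lateral d
q=[(-1.4206,.4915,1.5594,158.1,-604.4,188.6),(.156,.355,1.794,507.9,146.4,189.0),(*s['joints'][:3],*s['eef_pos'])]
A=[];b=[]
for q1,q2,q3,x,y,z in q:
    r=np.cos(q1)*x+np.sin(q1)*y; print('r',r,'lat',-np.sin(q1)*x+np.cos(q1)*y)
    A+= [[np.sin(q2),np.sin(q2+q3),0],[np.cos(q2),np.cos(q2+q3),1]]; b+=[r,z]
sol=np.linalg.lstsq(np.array(A),np.array(b),rcond=None); print(sol[0],np.array(A)@sol[0]-b)
E
```

```text
t: 5.78
eef_pos: [508.3, 145.1, 34.1]
tcp_rot: [3.142, 0.0, 0.104]
ft_force: [0.1, 0.5, 0.1]
opening: 0.161
grip_force: 30.0
[ 0.153  0.574  1.941 -0.     0.627  1.62 ] [508.33591689 145.13635338  34.08880017] [3.14150109e+00 2.13562535e-05 1.03825682e-01]
r 621.2523546886443 lat 65.88233294150173
r 524.4782760349664 lat 65.71079034214746
r 524.529024707072 lat 65.87311830170574
[533.18289995 408.36511367 -87.8845021 ] [-7.41906382  4.97130977  2.83458359 -0.12733137  4.27898912 -4.8439784 ]
```

```bash
python3 -m inch '[[0,0,0,0,0,-1,1],[0,0,0,0,0,-3,1],[0,0,0,0,0,-5,1],[0,0,0,0,0,-6,1],[0,0,0,0,0,-5,1],[0,0,0,-0.5,5,0,1],[0,0,0,-0.6,5.5,0,1],[0,0,0,-0.6,5.5,0,1],[0,0,0,-0.6,5.5,0,1],[0,0,0,-0.6,5.5,0,1],[0,0,0,-0.5,5.5,0,1],[0,0,0,0,0,0,1],[0,-0.17,0,0,0,0,1],[0,-0.17,0,0,0,0,1],[0,-0.17,0,0,0,0,1],[0,0,0,0,0,0,1]]'; python3 -c "
from h import *
s=env.state();print(s['joints'].round(3),s['eef_pos'],s['tcp_rot'],R.from_euler('xyz',s['tcp_rot']).as_matrix().round(3))"
```

```text
t: 7.78
eef_pos: [509.0, -180.3, 232.5]
tcp_rot: [-3.14, 0.513, 0.107]
ft_force: [-0.5, -0.9, -1.2]
opening: 0.163
grip_force: 30.0
[-0.345  0.559  1.419 -0.215  1.632  1.158] [ 509.04726892 -180.25852792  232.48019525] [-3.14024617  0.5134636   0.1065004 ] [[ 0.866  0.106 -0.489]
 [ 0.093 -0.994 -0.051]
 [-0.491 -0.001 -0.871]]
```

```bash
python3 -m inch '[[0,0.17,0,0,0,0,1],[0,0.17,0,0,0,0,1],[0,0.17,0,0,0,0,1],[0,0.17,0,0,0,0,1],[0,0.17,0,0,0,0,1],[0,0.17,0,0,0,0,1],[0,0,0,0,0,0,1]]'; python3 -c "
from h import *
s=env.state();print(s['joints'].round(3),s['eef_pos'],s['tcp_rot'],R.from_euler('xyz',s['tcp_rot']).as_matrix().round(3))"
```

```text
t: 8.65
eef_pos: [506.7, -180.2, 234.6]
tcp_rot: [-3.138, -0.492, 0.103]
ft_force: [-0.4, 0.5, -0.3]
opening: 0.165
grip_force: 30.0
[-0.649  0.179  2.024  0.569  0.648  0.41 ] [ 506.67338779 -180.19282795  234.59251366] [-3.13803378 -0.49225907  0.10265445] [[ 0.877  0.104  0.47 ]
 [ 0.09  -0.995  0.052]
 [ 0.473 -0.003 -0.881]]
```

```bash
python3 -m inch '[[0.08,0,-0.15,0,0,0,1],[0.08,0,-0.15,0,0,0,1],[0.08,0,-0.15,0,0,0,1],[0.08,0,-0.15,0,0,0,1],[0.08,0,-0.15,0,0,0,1],[0,0.17,0,0,0,0,1],[0,0.17,0,0,0,0,1],[0,0.17,0,0,0,0,1],[0,0,0,0,0,0,1],[0,0,0,0,0,0,1]]'
python3 - <<'E'
from h import *
s=env.state();print(s['joints'].round(3),s['eef_pos'],s['tcp_rot'],R.from_euler('xyz',s['tcp_rot']).as_matrix().round(3))
for n in ('top','side'):
    c=env.read_camera(n); save(c,n+'2.png')
    for t in ('stirrer_ball','stirrer'):
        for d in env.find_in(c,t): print(n,t,round(d['score'],2),w(c,d['centre']).round(0))
Rm=R.from_euler('xyz',s['tcp_rot']).as_matrix()
print('pred ball',s['eef_pos']-19*Rm[:,2]-106*Rm[:,0])
E
```

```text
t: 9.9
eef_pos: [508.6, -180.2, 234.0]
tcp_rot: [-3.135, -0.999, 0.954]
ft_force: [0.2, 1.0, -0.9]
opening: 0.164
grip_force: 30.0
[-0.936  0.477  1.887  0.948  1.373 -0.822] [ 508.63207235 -180.24961724  234.00047122] [-3.13533891 -0.99878425  0.95385978] [[ 0.313  0.819  0.481]
 [ 0.442 -0.574  0.689]
 [ 0.841 -0.003 -0.541]]
top stirrer_ball 0.82 [649. 294.  24.]
top stirrer_ball 0.76 [350. 292.  22.]
top stirrer_ball 0.67 [ 562. -454.   26.]
top stirrer_ball 0.59 [ 502. -187.  266.]
top stirrer_ball 0.56 [410. 620.  20.]
top stirrer 0.96 [646. 301.  22.]
top stirrer 0.94 [411. 622.  22.]
top stirrer 0.63 [ 503. -186.  269.]
top stirrer 0.57 [353. 293.  15.]
side stirrer_ball 0.76 [345. 305.  16.]
side stirrer_ball 0.67 [ 492. -190.  245.]
side stirrer_ball 0.66 [414. 615.  22.]
side stirrer_ball 0.65 [649. 314.  22.]
side stirrer 0.97 [348. 307.  26.]
side stirrer 0.92 [647. 311.  21.]
side stirrer 0.67 [ 495. -188.  241.]
side stirrer 0.64 [416. 618.  19.]
side stirrer 0.34 [ 484. -415.   27.]
pred ball [ 466.28990953 -240.1511814   155.15921388]
```

Run:
```python
from h import *
from scipy.optimize import least_squares
p=np.array([466.3,-240.2,155.2])
for n in ('side','top'):
    c=env.read_camera(n)
    r,t=T(c); q=(p-t)@r; uv=cv2.projectPoints(q[None],np.zeros(3),np.zeros(3),K(c),np.array(c['D']))[0].ravel(); print(n,uv)
    P=pts(c,np.ones((480,640),bool)); Q=P[np.linalg.norm(P-p,axis=1)<22]; print(len(Q),Q.mean(0) if len(Q) else '')
    if len(Q)>15:
        f=least_squares(lambda x:np.linalg.norm(Q-x,axis=1)-14,Q.mean(0)+0,loss='soft_l1'); 
        vd=(p-t)/np.linalg.norm(p-t); f=least_squares(lambda x:np.linalg.norm(Q-x,axis=1)-14,Q.mean(0)+7*vd,loss='soft_l1'); print(f.x,f.cost)
    a,b=int(uv[0]),int(uv[1]); im=c['img'][max(0,b-75):b+75,max(0,a-100):a+100,::-1]
    cv2.imwrite(f'pics/{n}3.png',cv2.resize(im,None,fx=4,fy=4))
```

```text
side [353.92409745 162.7550966 ]
62 [ 466.30400713 -232.4157467   162.82358011]
[ 466.50244476 -239.92068555  160.30426033] 84.9200695591502
top [459.43330997 267.56849134]
84 [ 462.66081907 -237.226159    165.61637318]
[ 467.88467058 -239.83197373  156.94199682] 76.18419163977977
```

View pics/side3.png

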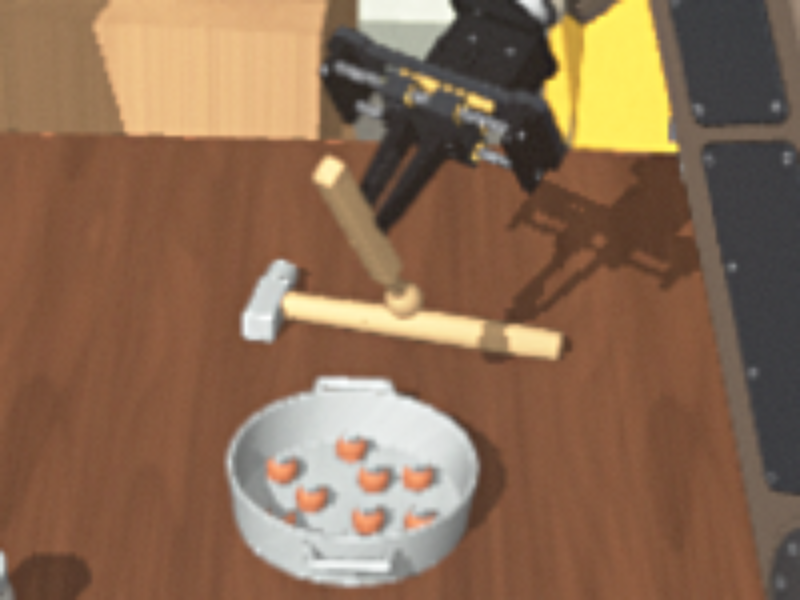

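The side crop shows the pale stirrer held mid-shaft with its ball down at (403,298) in the crop, tilted as planned. The pan is below it with the beads undisturbed. Next I'll check that the dip spot is clear and work out the tool-frame shifts.

Run:
```python
from h import *
c=env.read_camera('top'); im=cv2.imread('pics/top1.png')
hsv=cv2.cvtColor(im,cv2.COLOR_BGR2HSV); m=np.zeros((480,640),np.uint8); m[220:302,385:465]=1
m&=((hsv[...,1]>80)&((hsv[...,0]<15)|(hsv[...,0]>170))).astype(np.uint8)
n,_,st,ce=cv2.connectedComponentsWithStats(m); r,t=T(c)
for i in range(1,n):
    if st[i,4]<12: continue
    d=cv2.undistortPoints(ce[i][None,None],K(c),np.array(c['D'])).ravel(); d=r@np.r_[d,1]; X=t+d*(22-t[2])/d[2]
    print(st[i,4],X.round(),'rel pan',(X[:2]-[501.5,-187.5]).round(),'dist near',np.hypot(X[0]-461.5,X[1]+187.5).round())
s=env.state(); Rm=R.from_euler('xyz',s['tcp_rot']).as_matrix(); B=np.array([467,-240,157.5]); C=np.array([501.5,-187.5])
print('to z62 above near, cm',Rm.T@(np.array([461.5,-187.5,62])-B)/10); print('down40',Rm.T@[0,0,-4])
print('up', Rm.T@[0,0,1])
N=24; a=np.pi+np.arange(N+1)*2*np.pi/N
P=np.c_[40*np.cos(a),40*np.sin(a),0*a]; D=np.diff(P,axis=0)@Rm/10
print(D.round(2).tolist())
```

```text
772 [ 583. -199.   22.] rel pan [ 82. -11.] dist near 122.0
30 [ 552. -211.   22.] rel pan [ 51. -24.] dist near 94.0
17 [ 549. -147.   22.] rel pan [47. 40.] dist near 96.0
24 [ 529. -176.   22.] rel pan [28. 11.] dist near 69.0
26 [502. -92.  22.] rel pan [ 0. 96.] dist near 104.0
27 [ 505. -289.   22.] rel pan [   4. -102.] dist near 111.0
24 [ 499. -241.   22.] rel pan [ -2. -54.] dist near 66.0
16 [ 496. -119.   22.] rel pan [-5. 68.] dist near 76.0
20 [ 486. -151.   22.] rel pan [-16.  36.] dist near 44.0
22 [ 483. -203.   22.] rel pan [-19. -15.] dist near 26.0
993 [ 419. -185.   22.] rel pan [-82.   3.] dist near 42.0
24 [ 448. -150.   22.] rel pan [-54.  37.] dist near 40.0
21 [ 450. -206.   22.] rel pan [-52. -19.] dist near 22.0
to z62 above near, cm [-5.91697653 -3.4608153   8.48997327]
down40 [-3.37271395  0.00410894  2.15053103]
up [ 0.84317849 -0.00102723 -0.53763276]
[[-0.41, 0.71, -0.65], [-0.3, 0.88, -0.47], [-0.17, 1.0, -0.26], [-0.02, 1.04, -0.04], [0.12, 1.02, 0.19], [0.26, 0.93, 0.41], [0.38, 0.77, 0.6], [0.47, 0.56, 0.74], [0.54, 0.31, 0.84], [0.56, 0.04, 0.88], [0.55, -0.23, 0.86], [0.5, -0.48, 0.78], [0.41, -0.71, 0.65], [0.3, -0.88, 0.47], [0.17, -1.0, 0.26], [0.02, -1.04, 0.04], [-0.12, -1.02, -0.19], [-0.26, -0.93, -0.41], [-0.38, -0.77, -0.6], [-0.47, -0.56, -0.74], [-0.54, -0.31, -0.84], [-0.56, -0.04, -0.88], [-0.55, 0.23, -0.86], [-0.5, 0.48, -0.78]]
```

```bash
python3 -m inch '[[0,0,0,-1.41,-0.95,2.23,1],[0,0,0,-1.41,-0.95,2.23,1],[0,0,0,-1.41,-0.95,2.23,1],[0,0,0,-1.41,-0.95,2.23,1],[0,0,0,0,0,0,1],[0,0,0,-0.84,0,0.54,1],[0,0,0,-0.84,0,0.54,1],[0,0,0,-0.84,0,0.54,1],[0,0,0,-0.42,0,0.27,1],[0,0,0,-0.32,0,0.2,1],[0,0,0,0,0,0,1]]'
python3 - <<'E'
from h import *
s=env.state(); Rm=R.from_euler('xyz',s['tcp_rot']).as_matrix(); print(s['joints'].round(2),s['eef_pos']+Rm@(np.array(0)*[0,0,0]) ,s['tcp_rot'])
R0=R.from_euler('xyz',[-3.13533891,-0.99878425,0.95385978]).as_matrix(); o=R0.T@(np.array([467,-240,157.5])-[508.63,-180.25,234.0]); print('off',o,'ball',s['eef_pos']+Rm@o)
c=env.read_camera('side'); cv2.imwrite('pics/side4.png',cv2.resize(c['img'][150:260,270:410,::-1],None,fx=5,fy=5))
E
```

```text
t: 11.72
eef_pos: [503.4, -121.6, 99.6]
tcp_rot: [-3.139, -1.004, 0.955]
ft_force: [0.9, -0.4, -0.3]
opening: 0.164
grip_force: 30.0
[-0.87  0.67  2.08  1.11  1.14 -1.15] [ 503.43707253 -121.60559429   99.60456482] [-3.13872311 -1.00390395  0.95487954]
off [-103.74148494    0.48807408  -19.82007784] ball [ 462.03914118 -181.04015303   22.73380376]
```

View pics/side4.png

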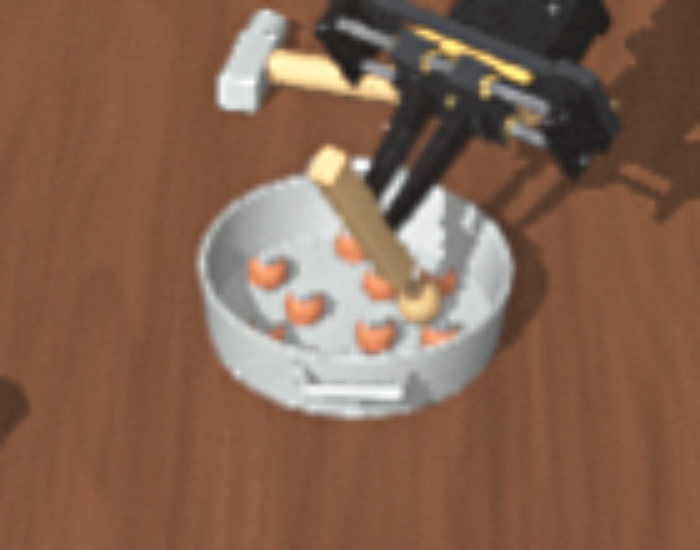

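The ball is at (418,300) in the crop, at the pan's near side between two beads, which haven't moved.

```bash
python3 -m inch '[[0,0,0,-0.2,0.17,-0.17,1],[0,0,0,-0.2,0.17,-0.16,1],[0,0,0,0,0,0,1]]'; python3 -m inch '[[0,0,0,-0.41,0.71,-0.65,1],[0,0,0,-0.3,0.88,-0.47,1],[0,0,0,-0.17,1.0,-0.26,1],[0,0,0,-0.02,1.04,-0.04,1],[0,0,0,0.12,1.02,0.19,1],[0,0,0,0.26,0.93,0.41,1],[0,0,0,0,0,0,1]]'
cat > b.py <<'E'
from h import *
s=env.state(); Rm=R.from_euler('xyz',s['tcp_rot']).as_matrix(); b=s['eef_pos']+Rm@[-103.74,.49,-19.82]
print('ball',b.round(1),'rel',(b[:2]-[501.5,-187.5]).round(1),s['joints'].round(2),s['tcp_rot'].round(3))
E
python3 b.py
```

```text
t: 12.15
eef_pos: [503.5, -127.9, 98.2]
tcp_rot: [-3.14, -1.004, 0.955]
ft_force: [-0.8, 0.1, -1.2]
opening: 0.16
grip_force: 30.0
t: 13.02
eef_pos: [544.0, -167.4, 98.0]
tcp_rot: [-3.14, -1.004, 0.957]
ft_force: [-0.1, 0.1, -0.3]
opening: 0.161
grip_force: 30.0
ball [ 502.7 -226.9   21.1] rel [  1.2 -39.4] [-0.87  0.72  1.93  1.07  1.19 -1.05] [-3.14  -1.004  0.957]
```

Works well; I'll continue for the rest of turn one.

```bash
python3 -m inch '[[0,0,0,0.38,0.77,0.6,1],[0,0,0,0.47,0.56,0.74,1],[0,0,0,0.54,0.31,0.84,1],[0,0,0,0.56,0.04,0.88,1],[0,0,0,0.55,-0.23,0.86,1],[0,0,0,0.5,-0.48,0.78,1],[0,0,0,0.41,-0.71,0.65,1],[0,0,0,0.3,-0.88,0.47,1],[0,0,0,0.17,-1.0,0.26,1],[0,0,0,0.02,-1.04,0.04,1],[0,0,0,-0.12,-1.02,-0.19,1],[0,0,0,-0.26,-0.93,-0.41,1],[0,0,0,-0.38,-0.77,-0.6,1],[0,0,0,-0.47,-0.56,-0.74,1],[0,0,0,-0.54,-0.31,-0.84,1],[0,0,0,-0.56,-0.04,-0.88,1],[0,0,0,-0.55,0.23,-0.86,1],[0,0,0,-0.5,0.48,-0.78,1],[0,0,0,0,0,0,1]]'; python3 b.py
python3 - <<'E'
from h import *
c=env.read_camera('side'); cv2.imwrite('pics/side5.png',cv2.resize(c['img'][150:260,270:410,::-1],None,fx=5,fy=5))
E
```

```text
t: 15.4
eef_pos: [503.6, -128.6, 98.0]
tcp_rot: [-3.14, -1.004, 0.955]
ft_force: [0.0, 0.7, -0.4]
opening: 0.163
grip_force: 29.8
ball [ 462.2 -188.1   21.2] rel [-39.3  -0.6] [-0.88  0.68  2.07  1.1   1.15 -1.15] [-3.14  -1.004  0.955]
```

View pics/side5.png

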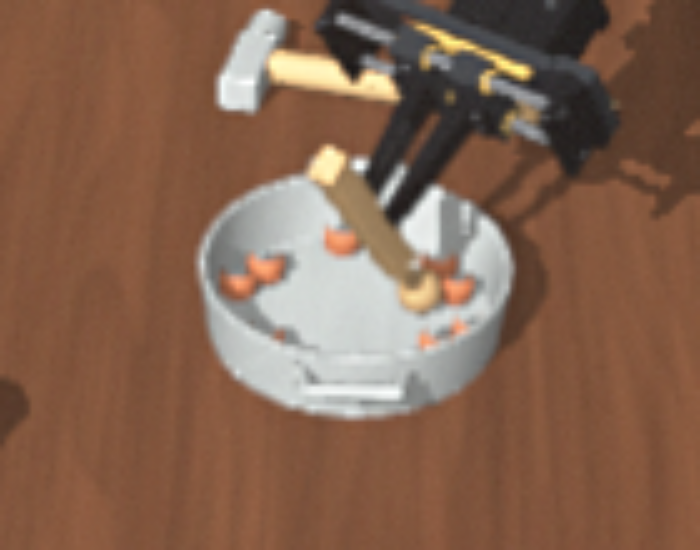

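After turn one the beads have been moved outward and are all still in the pan, and the ball is back at the near side at (418,290). Now turn two.

```bash
python3 -m inch '[[0,0,0,-0.41,0.71,-0.65,1],[0,0,0,-0.3,0.88,-0.47,1],[0,0,0,-0.17,1.0,-0.26,1],[0,0,0,-0.02,1.04,-0.04,1],[0,0,0,0.12,1.02,0.19,1],[0,0,0,0.26,0.93,0.41,1],[0,0,0,0.38,0.77,0.6,1],[0,0,0,0.47,0.56,0.74,1],[0,0,0,0.54,0.31,0.84,1],[0,0,0,0.56,0.04,0.88,1],[0,0,0,0.55,-0.23,0.86,1],[0,0,0,0.5,-0.48,0.78,1]]'; python3 b.py; python3 -m inch '[[0,0,0,0.41,-0.71,0.65,1],[0,0,0,0.3,-0.88,0.47,1],[0,0,0,0.17,-1.0,0.26,1],[0,0,0,0.02,-1.04,0.04,1],[0,0,0,-0.12,-1.02,-0.19,1],[0,0,0,-0.26,-0.93,-0.41,1],[0,0,0,-0.38,-0.77,-0.6,1],[0,0,0,-0.47,-0.56,-0.74,1],[0,0,0,-0.54,-0.31,-0.84,1],[0,0,0,-0.56,-0.04,-0.88,1],[0,0,0,-0.55,0.23,-0.86,1],[0,0,0,-0.5,0.48,-0.78,1],[0,0,0,-0.2,0.35,-0.33,1],[0,0,0,0,0,0,1]]'; python3 b.py
```

```text
t: 16.95
eef_pos: [583.5, -126.8, 98.2]
tcp_rot: [-3.139, -1.004, 0.955]
ft_force: [-0.1, 0.5, -0.7]
opening: 0.161
grip_force: 29.8
ball [ 542.2 -186.3   21.3] rel [40.7  1.2] [-0.77  0.72  1.92  1.15  1.15 -1.02] [-3.139 -1.004  0.955]
t: 18.7
eef_pos: [504.2, -133.1, 98.2]
tcp_rot: [-3.14, -1.004, 0.955]
ft_force: [-0.2, 0.6, -0.9]
opening: 0.158
grip_force: 29.8
ball [ 462.8 -192.6   21.3] rel [-38.7  -5.1] [-0.89  0.68  2.06  1.09  1.15 -1.15] [-3.14  -1.004  0.955]
```

```bash
python3 -m inch '[[0,0,0,0.84,0,-0.54,1],[0,0,0,0.84,0,-0.54,1],[0,0,0,2.53,0,-1.61,1],[0,0,0,2.53,0,-1.61,1],[0,0,0,2.53,0,-1.61,1],[0,0,0,2.53,0,-1.61,1],[0,0,0,0,0,0,1],[0,-0.17,0,0,0,0,1],[0,-0.17,0,0,0,0,1],[0,-0.17,0,0,0,0,1],[-0.08,0,0.15,0,0,0,1],[-0.08,0,0.15,0,0,0,1],[-0.08,0,0.15,0,0,0,1],[-0.08,0,0.15,0,0,0,1],[-0.08,0,0.15,0,0,0,1],[0,-0.17,0,0,0,0,1],[0,-0.17,0,0,0,0,1],[0,-0.17,0,0,0,0,1],[0,0,0,0,0,0,1],[0,0,0,0,0,0,1]]'
cat > g.py <<'E'
from h import *
s=env.state(); A=R.from_euler('xyz',s['tcp_rot']); G=R.from_euler('xyz',[3.1415,0,.1038]); g=np.array([508.34,145.14,34.09])
print(s['joints'].round(3),s['eef_pos'].round(1),s['tcp_rot'].round(4),'rotvec',(A.inv()*G).as_rotvec().round(4),'shift in goal axes cm',(G.inv().apply(g-s['eef_pos'])/10).round(3))
E
python3 g.py
```

```text
t: 21.2
eef_pos: [503.7, -131.8, 237.0]
tcp_rot: [-3.134, 0.008, 0.11]
ft_force: [0.1, -0.6, -0.5]
opening: 0.162
grip_force: 29.8
[-0.384  0.297  1.74   0.003  1.115  1.076] [ 503.7 -131.8  237. ] [-3.1345  0.0082  0.1099] rotvec [-0.0072  0.0082  0.006 ] shift in goal axes cm [  3.33  -27.499  20.289]
```

```bash
python3 -m inch '[[-0.0072,0.0082,0.006,0,0,0,1],[0,0,0,0.67,-5.5,0,1],[0,0,0,0.67,-5.5,0,1],[0,0,0,0.67,-5.5,0,1],[0,0,0,0.66,-5.5,0,1],[0,0,0,0.66,-5.5,0,1],[0,0,0,0,0,5,1],[0,0,0,0,0,5,1],[0,0,0,0,0,3,1],[0,0,0,0,0,0,1],[0,0,0,0,0,0,1]]'; python3 g.py
python3 - <<'E'
from h import *
for n in ('top','side'):
    c=env.read_camera(n)
    if n=='side': cv2.imwrite('pics/side6.png',cv2.resize(c['img'][200:330,260:420,::-1],None,fx=5,fy=5)[:600])
    P=pts(c,np.ones((480,640),bool)); 
    for x0 in (402,):
        p=np.array([402,134,124]); Q=P[np.linalg.norm(P-p,axis=1)<22]; print(n,len(Q),np.percentile(Q,[5,50,95],0).round(1))
    Q=P[(abs(P[:,0]-508)<110)&(abs(P[:,1]-145)<25)&(P[:,2]>105)&(P[:,2]<150)]
    for a,b in ((425,470),(545,590)):
        q=Q[(Q[:,0]>a)&(Q[:,0]<b)]; print(a,len(q),'ztop',np.percentile(q[:,2],[50,80]).round(1) if len(q) else '', q[:,0].max() if len(q) else '')
E
```

```text
t: 22.58
eef_pos: [509.7, 144.3, 109.0]
tcp_rot: [3.14, -0.002, 0.102]
ft_force: [-0.3, -0.1, -0.5]
opening: 0.161
grip_force: 29.8
[ 0.152  0.458  1.881 -0.002  0.801  1.621] [509.7 144.3 109. ] [ 3.1404e+00 -1.9000e-03  1.0250e-01] rotvec [ 0.0011 -0.0018 -0.0013] shift in goal axes cm [-0.122 -0.1    7.488]Traceback (most recent call last):
  File "<stdin>", line 7, in <module>
    return _quantile_unchecked(
        a, q, axis, out, overwrite_input, method, keepdims, weights)
    return _ureduce(a,
                    func=_quantile_ureduce_func,
    ...<5 lines>...
                    overwrite_input=overwrite_input,
                    method=method)
    r = func(a, **kwargs)
    result = _quantile(arr,
                       quantiles=q,
    ...<2 lines>...
                       out=out,
                       weights=wgt)
    slices_having_nans = np.isnan(arr[-1, ...])
                                  ~~~^^^^^^^^^
IndexError: index -1 is out of bounds for axis 0 with size 0
```

Run:
```python
from h import *
c=env.read_camera('side')
cv2.imwrite('pics/side6.png',cv2.resize(c['img'][200:320,260:420,::-1],None,fx=5,fy=5))
P=pts(c,np.ones((480,640),bool))
p=np.array([402,134,128]); Q=P[np.linalg.norm(P-p,axis=1)<25]; print(len(Q),Q.mean(0) if len(Q) else '')
Q=P[(abs(P[:,0]-508)<110)&(abs(P[:,1]-147)<25)&(P[:,2]>105)&(P[:,2]<155)]
for a,b in ((425,470),(545,600)):
    q=Q[(Q[:,0]>a)&(Q[:,0]<b)]
    if len(q): print(a,len(q),'z',np.percentile(q[:,2],[10,50,90]).round(1),'x',q[:,0].max())
```

```text
106 [406.98031156 136.1798491  139.89637734]
425 130 z [126.6 137.4 142.7] x 469.98224268756667
545 170 z [124.4 136.  141.1] x 590.1222559750091
```

View pics/side6.png

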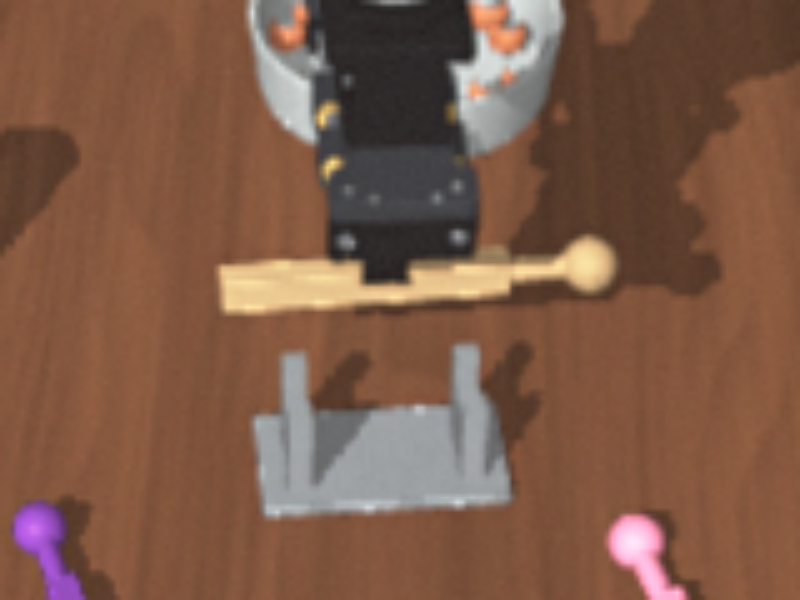

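The side crop shows the stirrer level above the two fork posts at (295,350) and (465,345), with its ball at (590,265). It hasn't slipped, so I'll lower and release it.

```bash
python3 -m inch '[[0.001,-0.002,-0.001,-0.12,-0.1,2,1],[0,0,0,0,0,2,1],[0,0,0,0,0,1.5,1],[0,0,0,0,0,1,1],[0,0,0,0,0,0.5,1],[0,0,0,0,0,0.3,1],[0,0,0,0,0,0,1],[0,0,0,0,0,0,1]]'; python3 g.py
```

```text
t: 23.68
eef_pos: [507.9, 145.3, 35.0]
tcp_rot: [3.141, 0.002, 0.104]
ft_force: [0.1, 0.3, 1.7]
opening: 0.166
grip_force: 29.8
[ 1.540e-01  5.720e-01  1.940e+00 -1.000e-03  6.310e-01  1.621e+00] [507.9 145.3  35. ] [3.1412e+00 1.6000e-03 1.0410e-01] rotvec [0.0003 0.0016 0.0003] shift in goal axes cm [0.038 0.023 0.086]
```

Small upward force means it is touching the fork floors. Release slowly.

```bash
python3 -m inch '[[0,0,0,0,0,0.05,1],[0,0,0,0,0,0,0.6],[0,0,0,0,0,0,0.5],[0,0,0,0,0,0,0.3],[0,0,0,0,0,0,0],[0,0,0,0,0,0,-0.3],[0,0,0,0,0,0,-0.6],[0,0,0,0,0,0,-1],[0,0,0,0,0,0,-1],[0,0,0,0,0,0,-1],[0,0,0,0,0,0,-1]]'
```

```text
t: 25.05
eef_pos: [507.7, 145.3, 34.1]
tcp_rot: [3.141, 0.002, 0.104]
ft_force: [-0.0, 0.4, -0.3]
opening: 0.986
grip_force: 0.0
```

Raise, then move back toward the start side so the cameras can see.

```bash
python3 -m inch '[[0,0,0,0,0,-2,-1],[0,0,0,0,0,-4,-1],[0,0,0,0,0,-6,-1],[0,0,0,0,0,-6,-1],[0,0,0,-1.6,5.1,0,-1],[0,0,0,-1.6,5.1,0,-1],[0,0,0,-1.6,5.1,0,-1],[0,0,0,-1.6,5.1,0,-1],[0,0,0,-1.6,5.1,0,-1],[0,0,0,-1.6,5.1,0,-1],[0,0,0,-1.6,5.1,0,-1],[0,0,0,-1.6,5.1,0,-1],[0,0,0,-1.6,5.1,0,-1],[0,0,0,-3,4,0,-1],[0,0,0,-3,4,0,-1],[0,0,0,-3,4,0,-1],[0,0,0,-3,4,0,-1],[0,0,0,0,0,0,-1],[0,0,0,0,0,0,-1]]'
python3 - <<'E'
from m import *
print(env.state()['eef_pos'])
for n in ('top','side'):
    c=env.read_camera(n); save(c,n+'7.png')
    for t in ('jar','oil_bottle','hammer'):
        print(t,[(round(d['score'],2),w(c,d['centre']).round(0)) for d in env.find_in(c,t)[:1]])
    for d in env.trace(c,'stirrer'):
        q=pts(c,d['mask']); md=np.median(q,0)
        if abs(md[0]-494)>20 or abs(md[1]-143)>20: continue
        q=q[(q[:,2]>50)&(q[:,2]<75)&(abs(q[:,1]-143)<25)]
        l=cv2.fitLine(q[:,:2].astype(np.float32),cv2.DIST_HUBER,0,.01,.01).ravel(); a=l[:2]*np.sign(l[0])
        s=(q[:,:2]-l[2:])@a; print('stir',len(q),'yaw',np.arctan2(a[1],a[0]),'ends',l[2:]+a*s.min(),l[2:]+a*s.max(),'z',np.percentile(q[:,2],[5,50,95]))
a=cv2.imread('pics/top7.png')[210:310,260:480]; b=cv2.imread('pics/side7.png')[170:320,255:420]
a=cv2.resize(a,(660,300)); b=cv2.resize(b,(330,300)); cv2.imwrite('pics/end.png',cv2.resize(np.hstack([a,b]),(800,242)))
E
```

```text
t: 27.42
eef_pos: [309.8, -497.1, 214.7]
tcp_rot: [-3.141, 0.002, 0.104]
ft_force: [0.4, 0.1, 0.1]
opening: 1.0
grip_force: 0.0
[ 309.83454324 -497.13386867  214.72719196]
jar [(0.92, array([755.,  -2.,  89.]))]
oil_bottle [(0.59, array([465., 428.,  86.]))]
hammer [(0.87, array([ 501., -431.,   22.]))]
stir 489 yaw 0.10828269 ends [390.73097332 130.39294491] [588.31375375 151.87175329] z [56.08970607 62.32337721 67.02939922]
jar [(0.73, array([759.,  19.,  61.]))]
oil_bottle [(0.71, array([467., 464.,  87.]))]
hammer [(0.74, array([ 478., -416.,   26.]))]
stir 535 yaw 0.10627501 ends [393.85337066 137.27804421] [587.47752268 157.93327267] z [52.21412382 62.72176216 68.76360015]
```

View pics/end.png

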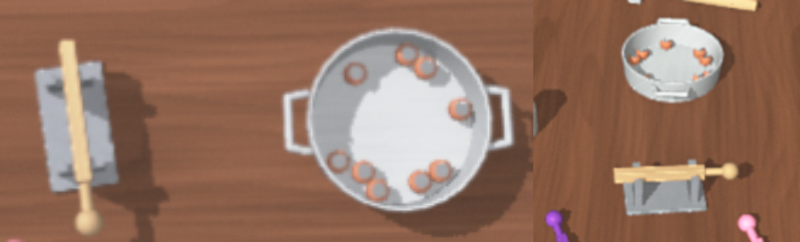

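All nine beads are in the pan and pushed out into a ring. The stirrer lies in both forks as it did at the start, and the bystanders are where they were.

```bash
python3 -c "
from cell import env
print(env.job_done())"
```

```text
the job is handed in; nothing more can be done
None
```

The job is handed in at about 27.5 s of the 72 s allowed: two anticlockwise turns stirred with the ball kept low, all nine beads still in the pan, the stirrer back level in both forks, and the jar, oil bottle and hammer undisturbed.

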